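Lean the coated panel on the drying rack and set the drying timer

TASK

First take the coated panel out of its slotted stand and lean it on the drying rack, its foot on the rubber strip and its back lying against both sloping arms, about centred, and let go. Then, with a fingertip, press on the timer's thumbwheel and roll it until the face with six dots is on top between the two pointers, clicked in place, and lift off. Leave the beaker, the tape roll and the slide box where they are.

Things in the scene. Friction and masses are not known exactly. Their poses are not given: they have to be found in the camera images.
- panel_center (a point): Centre of the loose panel: aluminium sheet 8 thick (x) x 100 wide (y) x 130 tall (z) mm, 0.15 to 0.27 kg, white coat on its -x face. It starts upright in the stand, 20 mm of its foot in the slot (3 mm slack in all), its top edge 140 mm over the bench; grasp it there across its thickness and lift it over 20 mm to leave the slot.
- stand: Fixed grey stand that holds the panel, 76 x 116 mm, 30 mm high, with a slot along its y axis through its middle. Origin: centre of its underside.
- rack: Fixed aluminium drying rack: base 116 x 116 mm with a rubber strip (x -46 to -10 mm, top 12 mm over the bench) and two arms 14 mm wide at y = -36 and +36 mm, 105 mm high, with a 58 mm gap between them. The arms lean back 20 degrees from upright, toward +x; their front faces meet the strip at x = -20 mm. Struts brace them behind. Origin: centre of the underside; x back, z up.
- rack_seat (a point): Where the panel's centre lies when it stands on the strip flush against both arms (tilted 20 degrees, its top toward the rack's +x): at x -1.5, y 0, z 74 mm in the rack's frame, with the rack's axes.
- timer: Fixed grey timer, case 150 (x) x 104 (y) x 58 mm high; a cheek 8 mm thick and 92 mm high stands close on either side of the thumbwheel, with a white diamond on its top as pointer. Origin: centre of the underside; x toward its back.
- wheel_axis (a point): Resting centre of the black thumbwheel, 72 mm over the bench, with the timer's axes (axle along y). Ribbed rubber rim 90 mm across, 36 mm wide, top 117 mm over the bench; eight faces 45 degrees apart with 1 to 8 white dots. The axle is sprung: it sinks straight down from about 4 N, to its stop at 10 mm and 11 N. A light touch slips; sink it 4 to 8 mm to roll it. Let go, it clicks to the nearest face.
- timer_wheel (a joint): Turn of the thumbwheel in rad: 0 with one dot on top, pi/4 (0.785) more for each further dot, so 3.927 with six. It grows as the wheel's top rolls toward the timer's own -x (toward the robot); stops just beyond one and eight dots. It starts at one, two or three dots. Passing a click takes about 2 to 3 N along the rim.
- beaker: Bystander: plastic beaker 55 mm across, 70 mm high. Origin: centre of its underside.
- kraft_tape: Bystander: roll of paper tape 114 mm across, 50 mm high. Origin: centre of its underside.
- slide_box: Bystander: flat slide box 60 x 152 x 26 mm. Origin: centre of its underside.
There are look-alikes about, which are no part of the job. Of the things that look like the part that bears panel_center, the smaller one is meant.

How it is judged:
By the outcome, as a careful person would: the job done as asked, in the order asked, and still so for the second after the job is handed in, with the robot touching nothing.
It also fails if it takes over 72 s, if anything falls off the work surface, if the arm or the gripper's body presses on something with over 40 N, if the wrist force passes 120 N, or if a joint passes its speed limit or range.

ROBOT

A 6-joint arm with a two-finger parallel gripper is mounted at the origin on a cart in front of the work surface, level with it; the furniture and walls round the work are solid. World frame = base frame: x ahead of the robot, y to its left, z up, the work surface at z = 0. Lengths are in mm, angles in degrees, forces in N, time in s.
With the tool pointing down it reaches from about 425 to 950 mm from the base axis. Payload 3.5 kg.
Tool frame: the origin (TCP) lies at the very end of the fingers, on their centre line; the grasp point (between the pads) lies 19 mm behind it; z points along the fingers, y is the line along which they close (so a half turn about z gives the same grasp; the last joint's range is limited). The gripper opens to 85 mm and grips with 20 to 120 N. Pads are 22 mm wide; open, the fingers measure 114 mm over their backs; the gripper's body (76 mm by 85 mm) begins 54 mm behind the grasp point. The pads swing forward as they close: fully open they stand 13 mm farther back than shut.
Start: joints at [30.997, 16.404, 90.338, -0, 73.258, -8.594], TCP at [520.13, 430.198, 231.325] pointing down, gripper open.
Joint ranges: [-158.93, 158.93], [-51.34, 127.21], [12.03, 142.37], [-87.48, 267.48], [13.55, 161.25], [-162.69, 162.69]. Speed limits (degrees/s): [159.86, 159.86, 180, 180, 180, 180].

INTERFACE

Orientations are given as [roll, pitch, yaw] about the fixed x, y, z axes, in that order (R = Rz(yaw) Ry(pitch) Rx(roll)).
In Python, from plant import r, camera, camera_params, workorder gives the robot as it stands. The module is installed in compiled form; this text tells all that it offers.
- The arm moves only by the tool jog_arm, never from a script. Its argument "series" is a list of rows, each a list of 4 numbers: the shift along the world's x, y, z in cm, then the turn about the world's z in rad. In form: [[dx, dy, dz, turn], ...]. A call has 1 to 12 rows; each row shifts and turns the commanded pose from where the row before left it; what a row does not reach is not made up. A row lasts 1/8 s, in which the tool goes at most 62.5 mm and 10.7 degrees, less where a joint would pass 70% of its speed; a pose out of reach is approached as far as the arm can. A call is refused whole if a number of a shift passes 6.25 or a number of a turn 0.188, either way. A call with a gripper value outside its range is refused whole. "claw" is the closure, from 0 (fully open) to 1 (shut), set as the call begins (left out, the last holds). The fingers move at their own pace and stop on an object; "squeeze" is the grip in N (left out, the last holds). Time passes only in rows, so rows that do not move let the fingers close. It gives the time, the measured TCP pose, the force, the opening and the grip force at its end, in the units of the state.
- r.state(): the state, without advancing time (a new reading comes with each control period).
- camera(name): name is "scene" or "top" or "wrist"; returns the picture (480x640x3 uint8, red, green, blue); there is no depth.
- camera_params(name): a dict with "intrinsics" (3x3 intrinsics, pixels), "R" (3x3) and "t" (3): a world point X has camera coordinates R X + t; the wrist camera has in their place "T_tool_cam" (4x4, takes a point from camera to tool coordinates, whose origin is the TCP and whose axes are the flange's). Camera axes: x right, y down, z forward; pixel columns grow to the right and rows downward; lengths in mm; the calibration is good to about 2 mm. A picture is of the moment at which its call begins: read the wrist's pose just before it. camera_params takes no time and is no camera call.
- workorder.job_done(): hands the job in; it is judged then, once.
The state is a dict: "time": time; "joint_pos": joint angles; "qd": joint speeds; "effort": joint torques, N m; "tool_pos": TCP position; "orientation": TCP orientation; "force": force on the tool from outside, world axes, zero at the start; "ft_torque": the same for the moment, N m; "opening": finger opening in mm; "grasp_force": force on a finger pad.
Only numpy, scipy, OpenCV 4.12 (cv2) and the standard library are available. Lean on these libraries where they do the work, as an engineer would, in place of code of your own. Each camera call takes 0.05 s, during which the arm holds its last target. There are 200 camera calls.

## Working session

There is one attempt and no reset: what is moved stays moved. The work goes in short steps, Python scripts to look and compute and a tool call to move; the robot and the scene stay as the last step left them, time stands still between calls to the robot, and variables do not carry over. Pictures are saved under pics/ and viewed, at most 10 in all, crops included, and the job is handed in when it is done.

Besides the shell and the picture viewer there is one more tool, called after ">>>" as name(argument=value, ...) on one line, values as JSON. jog_arm: Moves the arm, as the interface text tells. Its arguments: {"type":"object","properties":{"series":{"type":"array","items":{"type":"array","items":{"type":"number"}}},"claw":{"type":"number"},"squeeze":{"type":"number"}},"required":["series"]}

```bash
mkdir -p pics
python3 - <<'E'
from plant import r,camera,camera_params
import cv2,numpy as np
for n in("scene","top"):
    cv2.imwrite(f"pics/{n}0.png",camera(n)[:,:,::-1])
    p=camera_params(n); print(n,np.round(p["intrinsics"],1).tolist(),np.round(p["R"],4).tolist(),np.round(p["t"],1).tolist())
print(camera_params("wrist")); print(r.state())
E
```

```text
scene [[537.5, 0.0, 324.2], [0.0, 537.5, 240.1], [0.0, 0.0, 1.0]] [[0.5835, -0.8121, 0.0063], [-0.4839, -0.3539, -0.8004], [0.6522, 0.464, -0.5994]] [-283.6, 371.4, 778.0]
top [[583.8, 0.0, 318.5], [0.0, 583.8, 238.4], [0.0, 0.0, 1.0]] [[0.0137, -0.9997, -0.0199], [-0.9957, -0.0119, -0.0914], [0.0911, 0.0211, -0.9956]] [64.9, 561.5, 1124.6]
{'intrinsics': array([[401.8924069 ,   0.        , 314.57387922],
       [  0.        , 401.8924069 , 239.52384039],
       [  0.        ,   0.        ,   1.        ]]), 'T_tool_cam': array([[ 2.04825000e-04, -9.59167970e-01, -2.82836992e-01,
         7.16355013e+01],
       [ 9.99999968e-01,  1.54967065e-04,  1.98649930e-04,
        -9.23808732e-02],
       [-1.46708231e-04, -2.82837024e-01,  9.59167971e-01,
        -1.42892639e+02],
       [ 0.00000000e+00,  0.00000000e+00,  0.00000000e+00,
         1.00000000e+00]])}
{'time': 0.1, 'joint_pos': array([ 3.09980303e+01,  1.64498868e+01,  9.04168233e+01,  1.43742384e-04,
        7.32562656e+01, -8.59274874e+00]), 'qd': array([ 0.06970901, -0.06870485, -0.27841406, -0.1022585 ,  0.00959748,
       -0.05177563]), 'effort': array([ 1.52815694e-03, -4.07295692e+01, -2.93701011e+01, -1.03330538e-04,
        3.41322077e-03, -1.49012003e-08]), 'tool_pos': array([519.61273936, 429.90209691, 230.04505391]), 'orientation': array([-1.79878425e+02, -1.85098412e-02,  1.29590718e+02]), 'force': array([ 0.39568909, -0.25071879, -0.89545432]), 'ft_torque': array([-0.01133454, -0.04431262, -0.00499977]), 'grasp_force': 0.0, 'opening': 85.07509738480198}
```

View pics/scene0.png

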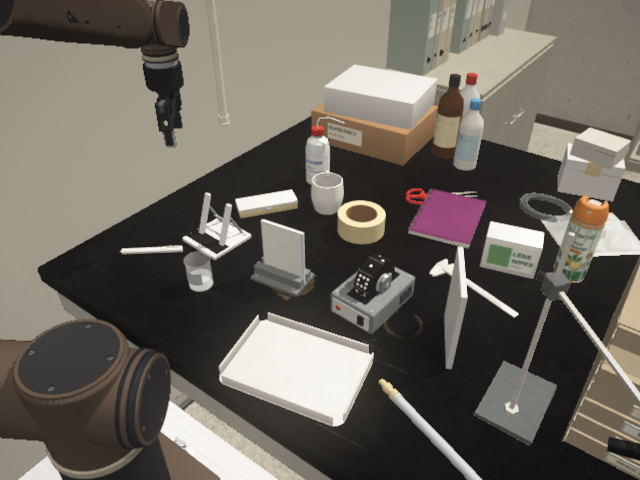

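View pics/top0.png

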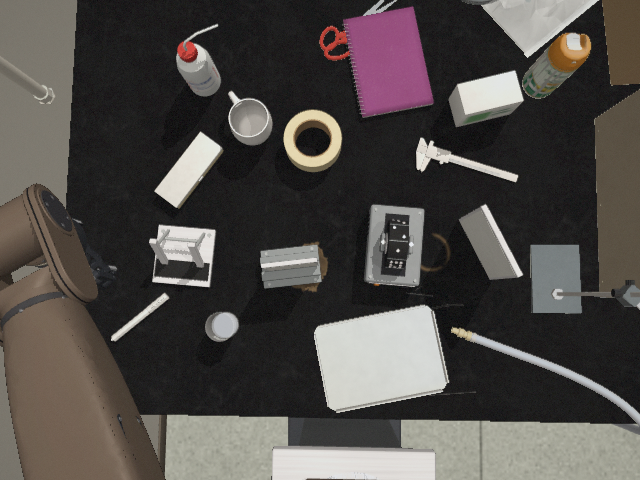

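The top view shows the rack at (184,255), the panel in its stand at (290,265), and the timer at (395,245). Candidates for the panel are the one in the stand at top (290,263) / scene (283,250), the larger free-standing white board at top (490,242) / scene (455,310), and the flat tray at (380,358), which is not a panel. I choose the smaller one, in the stand, and check it with a close crop.

```bash
cat > h.py <<'E'
import numpy as np,cv2
from plant import r,camera,camera_params
def ray(n,uv):
    p=camera_params(n);R,t=np.array(p["R"]),np.array(p["t"])
    d=R.T@np.linalg.solve(p["intrinsics"],[*uv,1.]);return -R.T@t,d
def on_z(n,uv,z):
    c,d=ray(n,uv);return np.round(c+d*(z-c[2])/d[2],1)
E
python3 - <<'E'
import cv2,numpy as np
t=cv2.imread("pics/top0.png")[195:300,145:430];s=cv2.imread("pics/scene0.png")[185:335,175:420]
a=cv2.resize(t,None,fx=2.8,fy=2.8,interpolation=cv2.INTER_CUBIC)
b=cv2.resize(s,None,fx=2,fy=2,interpolation=cv2.INTER_CUBIC)
c=np.zeros((a.shape[0]+b.shape[0],798,3),np.uint8);c[:a.shape[0],:a.shape[1]]=a;c[a.shape[0]:,:b.shape[1]]=b
print(a.shape,b.shape);cv2.imwrite("pics/crop1.png",c)
E
```

```text
(294, 798, 3) (300, 490, 3)
```

View pics/crop1.png

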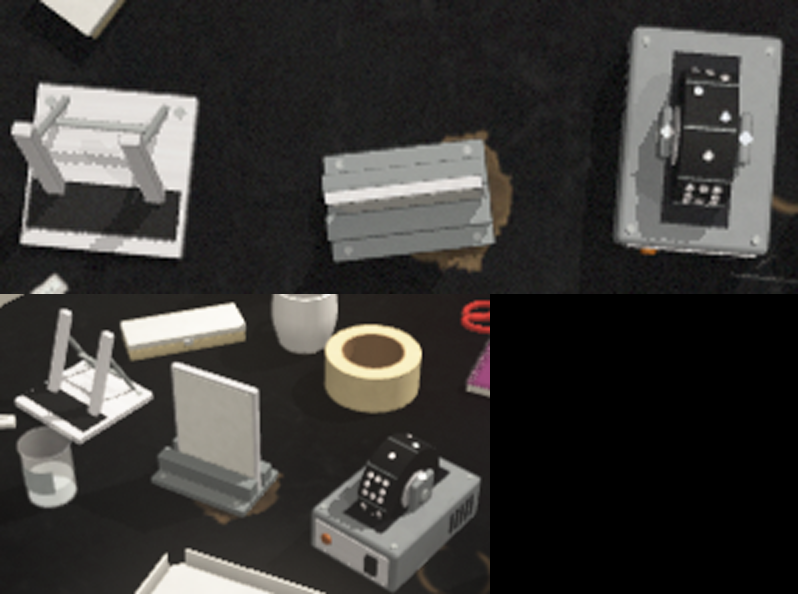

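The crop shows the panel upright in its stand, with its top edge from (325,197) to (482,184) and its coat facing the robot. On the wheel, one dot sits at (708,155), two behind it, and 8 dots in front. The rack's strip faces the robot.

Run:
```python
from h import *
f=lambda x,y:(145+x/2.8-.3,195+y/2.8-.3)
print("cam",ray("top",(0,0))[0])
def show(n,pts,z):
    P=np.array([on_z("top",f(*p),z) for p in pts]);print(n,P.tolist(),"mean",P.mean(0).round(1));return P
a=show("panel",[(325,190),(325,205),(482,190),(482,178)],140)
d=a[:2].mean(0)-a[2:].mean(0);print("yaw of +y",np.degrees(np.arctan2(-d[0],d[1])))
for z in(8,):
    P=show("rack",[(38,85),(198,97),(183,257),(22,245)],z);d=P[0]-P[1]+P[3]-P[2];print(np.degrees(np.arctan2(-d[0],d[1])))
P=show("timer",[(634,28),(782,38),(768,255),(617,245)],58);d=P[0]-P[1]+P[3]-P[2];print(np.degrees(np.arctan2(-d[0],d[1])))
show("diam",[(667,131),(746,138)],92)
show("wheel edges+one dot",[(711,82),(709,127),(706,180),(708,155)],115)
```

```text
cam [ 455.74536763   47.82986769 1172.23769169]
panel [[506.0, 171.5, 140.0], [496.5, 171.3, 140.0], [507.2, 72.1, 140.0], [514.8, 72.2, 140.0]] mean [506.1 121.8 140. ]
yaw of +y 5.610550720686859
rack [[585.5, 396.4, 8.0], [578.1, 280.4, 8.0], [463.4, 287.7, 8.0], [470.3, 403.4, 8.0]] mean [524.3 342.    8. ]
-3.531686322611102
timer [[624.0, -28.9, 58.0], [618.2, -130.2, 58.0], [469.8, -120.3, 58.0], [475.2, -18.1, 58.0]] mean [546.8 -74.4  58. ]
-3.15020136493221
diam [[550.3, -48.7, 92.0], [546.3, -100.8, 92.0]] mean [548.3 -74.8  92. ]
wheel edges+one dot [[580.5, -75.0, 115.0], [551.2, -73.8, 115.0], [516.8, -71.9, 115.0], [533.0, -73.2, 115.0]] mean [545.4 -73.5 115. ]
```

>>> jog_arm(series=[[-0.2,-5.1,0,-0.1],[-0.2,-5.1,0,-0.1],[-0.2,-5.1,0,-0.1],[-0.2,-5.1,0,-0.1],[-0.2,-5.1,0,-0.1],[-0.2,-5.1,0,-0.1],[0,0,0,0],[0,0,0,0]], claw=0.3, squeeze=40)

```text
time: 1.1
tool_pos: [508.0, 124.3, 231.1]
orientation: [-180.0, -0.0, 95.2]
force: [0.2, 0.7, -0.1]
opening: 59.9
grasp_force: 0.0
```

```bash
cat >> h.py <<'E'
from scipy.spatial.transform import Rotation as Ro
def wshot(name):
    s=r.state();im=camera("wrist");cv2.imwrite(f"pics/{name}.png",im[:,:,::-1])
    np.savez(f"pics/{name}.npz",p=s["tool_pos"],o=s["orientation"]);return im
def w_on_z(name,uv,z):
    q=np.load(f"pics/{name}.npz");P=camera_params("wrist");T=P["T_tool_cam"]
    R=Ro.from_euler("xyz",q["o"],degrees=True).as_matrix()
    d=R@T[:3,:3]@np.linalg.solve(P["intrinsics"],[*uv,1.]);c=R@T[:3,3]+q["p"]
    return np.round(c+d*(z-c[2])/d[2],1)
E
python3 - <<'E'
from h import *
wshot("w1");s=r.state();print(s["time"],s["tool_pos"],s["orientation"],s["opening"])
E
```

```text
1.15 [507.99503105 124.81076144 231.1007458 ] [-1.79977449e+02 -2.27251219e-02  9.52654222e+01] 59.722347757232015
```

View pics/w1.png

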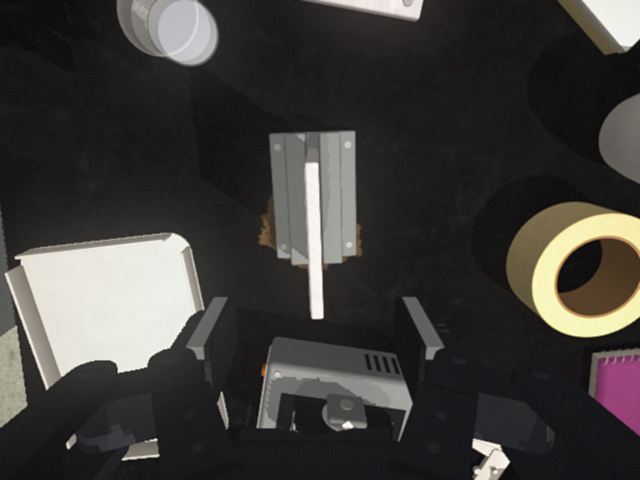

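The wrist picture shows the panel's top edge between the open fingers, from (312,165) to (317,318).

Run:
```python
from h import *
im=cv2.imread("pics/w1.png")
m=((im.min(2)>150)).astype(np.uint8)[150:325,300:330]
ys,xs=np.nonzero(m);c=cv2.minAreaRect(np.c_[xs+300,ys+150].astype(np.float32));print(c)
b=cv2.boxPoints(c);b=b[np.argsort(b[:,1])];e=[b[:2].mean(0),b[2:].mean(0)]
P=[w_on_z("w1",q,140) for q in e];print(P,(P[0]+P[1])/2);d=P[0]-P[1];print(np.degrees(np.arctan2(-d[0],d[1])),np.linalg.norm(d))
```

```text
((314.5, 234.0), (168.0, 29.0), 90.0)
[array([503. , 179.9, 140. ]), array([512.6,  74.5, 140. ])] [507.8 127.2 140. ]
5.204231436212843 105.83628867264763
```

Run:
```python
from h import *
P=[w_on_z("w1",q,140) for q in [(312.3,165),(317,317)]];print(P,(P[0]+P[1])/2);d=P[0]-P[1];print(np.degrees(np.arctan2(-d[0],d[1])),np.linalg.norm(d))
```

```text
[array([502.5, 171.4, 140. ]), array([514.1,  75.4, 140. ])] [508.3 123.4 140. ]
6.889837456188202 96.69829367677592
```

>>> jog_arm(series=[[0,-0.1,-3.1,0.015],[0,0,-3.1,0],[0,0,-3.1,0],[0,0,-3.1,0],[0,0,0,0]])

```text
time: 1.78
tool_pos: [505.7, 124.4, 104.4]
orientation: [-179.6, -0.0, 96.2]
force: [0.0, 0.4, -0.4]
opening: 59.8
grasp_force: 0.0
```

>>> jog_arm(series=[[0,0,0,0],[0,0,0,0],[0,0,0,0],[0,0,0,0],[0,0,0,0],[0,0,0,0]], claw=1, squeeze=60)

```text
time: 2.52
tool_pos: [508.8, 123.3, 108.9]
orientation: [179.9, -0.0, 96.1]
force: [-1.4, 0.9, 6.0]
opening: 7.3
grasp_force: 59.5
```

>>> jog_arm(series=[[0,0,3,0],[0,0,3,0],[0,0,3,0],[0,0,3,0],[-0.2,3.7,0,-0.04],[-0.3,3.7,0,-0.04],[-0.3,3.7,0,-0.04],[-0.3,3.7,0,-0.046],[0,0,0,0],[0,0,0,0],[0,0,0,0]])

```text
time: 3.9
tool_pos: [497.2, 270.2, 227.0]
orientation: [-180.0, 0.0, 86.5]
force: [-0.2, -0.2, -2.7]
opening: 7.1
grasp_force: 59.2
```

Run:
```python
from h import *
wshot("w2");s=r.state();print(s["time"],s["tool_pos"],s["orientation"],s["opening"])
```

```text
3.95 [497.261809   270.20713794 227.12423547] [-1.79986055e+02  1.58415449e-02  8.64857324e+01] 6.8099903769579715
```

View pics/w2.png

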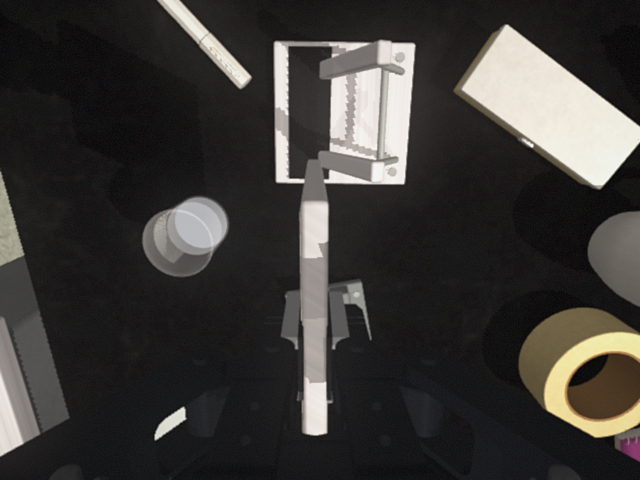

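The wrist view shows the rack base with corners at (275,42), (414,43), (407,184) and (275,184), and its dark strip spanning columns 288 to 330. The panel is held at column 314.

Run:
```python
from h import *
for n,z,pts in [("base",8,[(275,42),(414,43),(407,184),(275,184)]),("strip",12,[(289,45),(331,45),(329,181),(289,182)]),("top edge panel",227+33,[(315,202),(315,433)]),("bottom",227-97,[(315,160)])]:
    P=np.array([w_on_z("w2",p,z) for p in pts]);print(n,P.tolist(),P.mean(0))
```

```text
base [[473.0, 405.6, 8.0], [586.7, 397.9, 8.0], [581.5, 282.2, 8.0], [462.7, 289.4, 8.0]] [525.975 343.775   8.   ]
strip [[484.5, 402.0, 12.0], [518.5, 399.9, 12.0], [511.3, 289.7, 12.0], [475.7, 291.0, 12.0]] [497.5  345.65  12.  ]
top edge panel [[500.5, 320.2, 260.0], [495.8, 242.5, 260.0]] [498.15 281.35 260.  ]
bottom [[500.6, 319.7, 130.0]] [500.6 319.7 130. ]
```

>>> jog_arm(series=[[0,3.8,0,0],[-0.1,3.7,0,-0.005],[0,0,-3,0],[0,0,-3,0],[0,0,-3,0],[0,0,-1.5,0],[0,0,-0.5,0],[0,0,0,0],[0,0,0,0],[0,0,0,0]])

```text
time: 5.2
tool_pos: [496.8, 346.5, 118.5]
orientation: [179.9, -0.1, 86.3]
force: [-0.7, 0.1, -1.3]
opening: 7.1
grasp_force: 59.1
```

>>> jog_arm(series=[[0.2,0,-0.2,0],[0,0,0,0],[0,0,0,0],[0,0,0,0]])

```text
time: 5.7
tool_pos: [498.1, 346.2, 115.3]
orientation: [-180.0, 0.0, 86.3]
force: [0.4, 0.3, -2.2]
opening: 7.0
grasp_force: 59.1
```

>>> jog_arm(series=[[0.1,0,-0.2,0],[0.1,0,0,0],[0.1,0,0,0],[0,0,0,0],[0,0,0,0]])

```text
time: 6.32
tool_pos: [501.1, 346.2, 113.4]
orientation: [180.0, -0.0, 86.3]
force: [0.2, -0.2, -2.1]
opening: 6.8
grasp_force: 59.1
```

>>> jog_arm(series=[[0.1,0,0,0],[0,0,0,0],[0,0,0,0]])

```text
time: 6.7
tool_pos: [502.1, 346.2, 113.3]
orientation: [-180.0, 0.0, 86.3]
force: [-0.3, 0.6, -1.7]
opening: 7.3
grasp_force: 59.1
```

>>> jog_arm(series=[[0.1,0,-0.1,0],[0,0,0,0],[0,0,0,0]])

```text
time: 7.08
tool_pos: [502.6, 346.3, 112.4]
orientation: [-179.9, 0.0, 86.3]
force: [-1.6, 0.8, -0.3]
opening: 7.3
grasp_force: 59.4
```

>>> jog_arm(series=[[0.1,0,0,0],[0,0,0,0],[0,0,0,0]])

```text
time: 7.45
tool_pos: [503.3, 346.3, 112.3]
orientation: [-179.9, 0.0, 86.3]
force: [-5.1, 0.2, 2.2]
opening: 7.2
grasp_force: 59.6
```

>>> jog_arm(series=[[0.1,0,0,0],[0,0,0,0],[0,0,0,0]])

```text
time: 7.82
tool_pos: [503.8, 346.4, 112.3]
orientation: [-179.8, 0.0, 86.2]
force: [-6.7, 0.8, 3.4]
opening: 7.1
grasp_force: 60.0
```

>>> jog_arm(series=[[-0.2,0,-0.1,0],[0,0,0,0],[0,0,0,0]])

```text
time: 8.2
tool_pos: [502.8, 346.3, 111.4]
orientation: [-179.9, -0.0, 86.3]
force: [-4.3, 1.1, 2.5]
opening: 7.2
grasp_force: 59.7
```

>>> jog_arm(series=[[0,0,-0.1,0],[0,0,0,0],[0,0,0,0]])

```text
time: 8.57
tool_pos: [503.0, 346.3, 111.1]
orientation: [-179.9, -0.0, 86.2]
force: [-5.2, 0.7, 4.1]
opening: 6.9
grasp_force: 60.2
```

>>> jog_arm(series=[[-0.1,0,-0.05,0],[0,0,0,0],[0,0,0,0]])

```text
time: 8.95
tool_pos: [502.6, 346.3, 111.0]
orientation: [180.0, -0.0, 86.2]
force: [-6.0, 0.0, 5.6]
opening: 7.5
grasp_force: 60.3
```

>>> jog_arm(series=[[0,0,-0.1,0],[0,0,0,0],[0,0,0,0]])

```text
time: 9.32
tool_pos: [502.9, 346.3, 111.0]
orientation: [179.9, -0.0, 86.2]
force: [-7.0, -1.6, 8.2]
opening: 7.2
grasp_force: 60.8
```

>>> jog_arm(series=[[0,0,0,0],[0,0,0,0],[0,0,0,0],[0,0,0,0]], claw=0.68)

```text
time: 9.82
tool_pos: [502.4, 346.1, 108.7]
orientation: [180.0, 0.0, 86.3]
force: [0.4, 0.6, -0.2]
opening: 27.2
grasp_force: 0.0
```

>>> jog_arm(series=[[0,0,0.3,0],[0,0,0.3,0],[0.2,0,0,0],[0.3,0,0,0],[0.3,0,0,0],[0.3,0,0,0],[0,0,0,0]])

```text
time: 10.7
tool_pos: [513.4, 346.1, 114.7]
orientation: [-180.0, 0.0, 86.3]
force: [-0.2, -1.0, -0.5]
opening: 27.3
grasp_force: 0.0
```

Run:
```python
from h import *
a=wshot("w3")[:,:,::-1];b=camera("scene")[:,:,::-1];print(r.state()["force"],r.state()["opening"])
cv2.imwrite("pics/c3.png",np.hstack([cv2.resize(a[60:480,170:470],(400,560)),cv2.resize(b[150:290,170:270],(400,560),interpolation=2)]))
```

```text
[-0.51984674 -0.16081213  0.72810306] 27.11338124835963
```

View pics/c3.png

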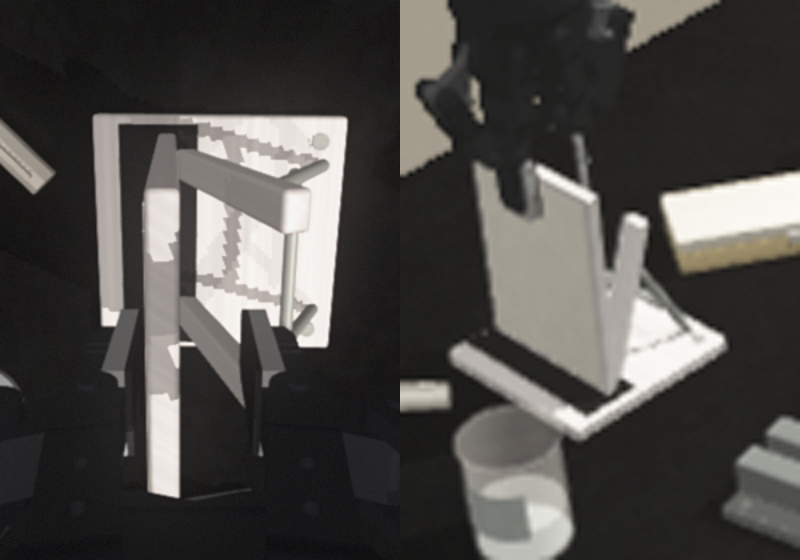

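The panel is standing upright on the strip between the fingers, foot at the arms. I push it over gently.

>>> jog_arm(series=[[0.3,0,0.2,0],[0.3,0,0.2,0],[0.3,0,0,0],[0.3,0,0,0],[0.2,0,0,0],[0.2,0,0,0],[0,0,0,0]])

```text
time: 11.68
tool_pos: [529.3, 346.2, 118.8]
orientation: [180.0, -0.0, 86.3]
force: [-0.1, -0.6, -0.2]
opening: 27.7
grasp_force: 0.2
```

>>> jog_arm(series=[[0.2,0,0,0],[0.2,0,0,0],[0.2,0,0,0],[0.2,0,0,0],[0.2,0,0,0],[0.2,0,0,0],[0,0,0,0],[0,0,0,0]])

```text
time: 12.68
tool_pos: [541.1, 346.2, 118.8]
orientation: [-180.0, 0.0, 86.3]
force: [0.0, -0.5, 0.3]
opening: 27.4
grasp_force: 0.0
```

Run:
```python
from h import *
a=wshot("w4")[:,:,::-1];b=camera("scene")[:,:,::-1];print(r.state()["force"],r.state()["opening"])
cv2.imwrite("pics/c4.png",np.hstack([cv2.resize(a[60:480,170:470],(400,560)),cv2.resize(b[150:290,170:270],(400,560),interpolation=2)]))
```

```text
[-0.03463007 -0.25058571  0.18604446] 27.67895263470924
```

View pics/c4.png

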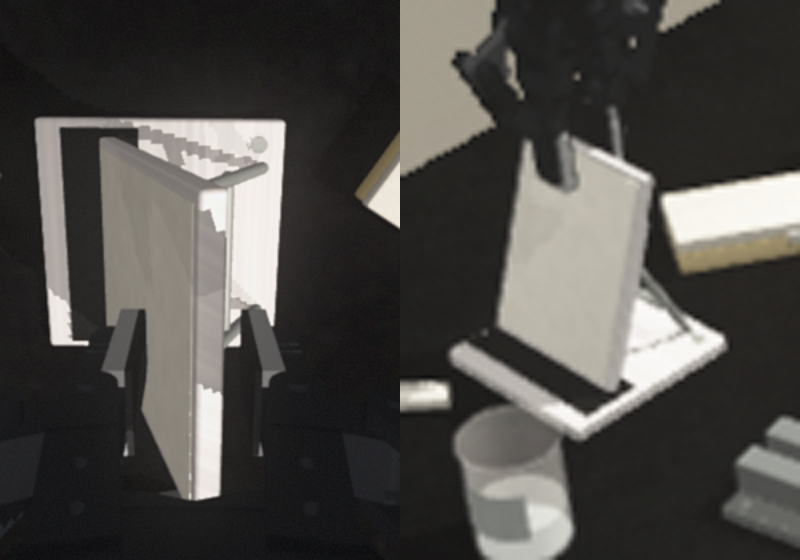

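The panel lies back against both arms, foot mid-strip, and the fingers are clear of it. Lifting away and going to the timer.

>>> jog_arm(series=[[0,0,1,0],[0,0,2,0],[0,0,4,0],[0,0,4,0],[0,-6,0,0],[0,-6,0,0],[0,-6,0,0],[0,-6,0,0],[0,-6,0,0],[0,-6,0,0],[0.6,-6,0,0],[0,0,0,0]])

```text
time: 14.28
tool_pos: [547.7, -77.8, 231.0]
orientation: [179.8, 0.1, 85.9]
force: [0.2, 0.6, 0.4]
opening: 27.2
grasp_force: 0.0
```

>>> jog_arm(series=[[0,0,0,0],[0,0,0,0],[0,0,0,0],[0,0,0,0]], claw=1)

```text
time: 14.78
tool_pos: [547.1, -72.9, 228.8]
orientation: [-180.0, -0.0, 86.4]
force: [0.4, 0.7, 1.0]
opening: -0.1
grasp_force: 0.0
```

Run:
```python
from h import *
a=wshot("w5")[:,:,::-1];b=camera("scene")[:,:,::-1];print(r.state()["tool_pos"],r.state()["opening"])
cv2.imwrite("pics/c5.png",np.hstack([cv2.resize(a[140:340,210:410],(480,480)),cv2.resize(b[170:280,180:260],(320,480),interpolation=2)]))
```

```text
[547.13805488 -73.25490051 228.78114088] -0.2907423556185445
```

View pics/c5.png

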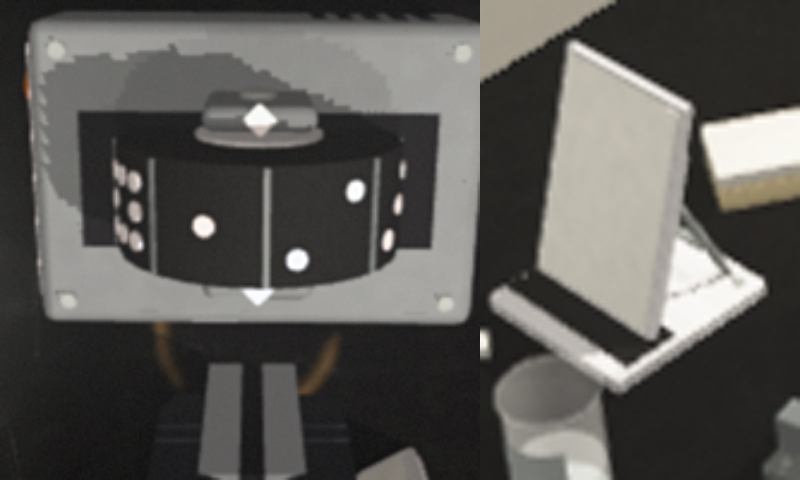

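The left crop shows the wheel with one dot at (203,226), two dots at (297,260) and (355,190), and the rib between them near the pointers at column 259. The right crop shows the panel leaning alone on the rack. I go down behind the wheel's top and roll toward the robot.

>>> jog_arm(series=[[2,-0.1,-3,0],[0,0,-3,0],[0,0,-3,0],[0,0,-1,0],[0,0,0,0],[0,0,-0.5,0],[0,0,-0.5,0],[0,0,0,0],[0,0,0,0]])

```text
time: 16.0
tool_pos: [567.3, -74.8, 119.1]
orientation: [180.0, 0.0, 86.3]
force: [-0.2, 0.5, 0.7]
opening: -0.2
grasp_force: 0.0
```

>>> jog_arm(series=[[0,0,-0.3,0],[0,0,-0.3,0],[0,0,0,0],[0,0,0,0]])

```text
time: 16.5
tool_pos: [568.3, -75.1, 114.0]
orientation: [179.8, 0.0, 86.3]
force: [1.9, 0.2, 4.3]
opening: 0.3
grasp_force: 2.4
```

>>> jog_arm(series=[[0,0,-0.4,0],[0,0,0,0]])

```text
time: 16.75
tool_pos: [568.5, -75.1, 110.2]
orientation: [179.8, 0.0, 86.3]
force: [1.6, -0.1, 6.8]
opening: -0.4
grasp_force: 3.6
```

>>> jog_arm(series=[[-0.5,0,0,0],[-0.5,0,0,0],[-0.5,0,0,0],[-0.5,0,0,0],[0,0,0,0]])

```text
time: 17.38
tool_pos: [547.9, -73.9, 110.4]
orientation: [179.9, -0.1, 86.2]
force: [-0.3, 3.7, 8.9]
opening: 0.1
grasp_force: 4.2
```

>>> jog_arm(series=[[-0.5,0,0,0],[-0.5,0,0,0],[-0.5,0,0,0],[-0.5,0,0,0],[0,0,0,0]])

```text
time: 18.0
tool_pos: [526.7, -74.5, 109.6]
orientation: [-179.9, -0.0, 86.3]
force: [-1.3, 1.2, 6.6]
opening: 0.4
grasp_force: 3.5
```

>>> jog_arm(series=[[0,0,1,0],[0,0,2,0],[2,0,2,0],[2,0,2,0],[0,0,0,0],[0,0,0,0]])

```text
time: 18.75
tool_pos: [565.7, -74.5, 177.2]
orientation: [-179.8, -0.0, 86.3]
force: [-0.8, 0.1, -0.4]
opening: -0.2
grasp_force: 0.0
```

```bash
cat >> h.py <<'E'
def wheel(name):
    a=wshot(name)[:,:,::-1];s=r.state();print(s["time"],s["tool_pos"])
    g=a.min(2);m=(g>150).astype(np.uint8)
    n,_,st,c=cv2.connectedComponentsWithStats(m)
    for i in range(1,n):
        if 4<st[i,4]<120 and 200<c[i][0]<420 and c[i][1]<330: print(c[i].round(1),st[i,4],w_on_z(name,c[i],115)[:2])
E
python3 - <<'E'
from h import *
wheel("w6")
E
```

```text
18.8 [565.42606326 -74.45270882 176.92366083]
[247.4 161.6] 8 [535.2 -20.3]
[360.3 227.9] 15 [590.8 -58.4]
[287.6 256.7] 92 [551.2 -72. ]
[352.8 234.3] 46 [586.8 -61.7]
[333.9 240.2] 81 [576.6 -64.3]
[271.  244.3] 102 [543.  -64.5]
[218.9 245.9] 12 [515.1 -63.6]
[359.1 255.4] 14 [589.7 -73.7]
[319.7 258.5] 90 [568.4 -74.1]
[351.8 263.4] 45 [585.6 -78. ]
[242.7 271.8] 70 [526.1 -79.1]
[303.9 275.9] 97 [559.2 -83.6]
```

Three dots are now near the top (x≈551), so three more clicks are needed.

>>> jog_arm(series=[[0,0,-3,0],[0,0,-2.5,0],[0,0,-0.6,0],[0,0,-0.6,0],[0,0,0,0]])

```text
time: 19.42
tool_pos: [569.0, -74.8, 113.8]
orientation: [179.7, -0.0, 86.2]
force: [2.6, 3.5, 5.0]
opening: 0.2
grasp_force: 2.5
```

>>> jog_arm(series=[[-0.5,0,0,0],[-0.5,0,0,0],[-0.5,0,0,0],[-0.5,0,0,0],[-0.5,0,0,0],[-0.5,0,0,0],[-0.5,0,0,0],[-0.5,0,0,0],[0,0,0,0]])

```text
time: 20.55
tool_pos: [527.5, -75.4, 112.8]
orientation: [179.9, 0.1, 86.3]
force: [1.8, -1.5, 4.7]
opening: 0.3
grasp_force: 2.0
```

>>> jog_arm(series=[[0,0,1,0],[0,0,2,0],[2,0,2,0],[2,0,2,0],[0,0,0,0],[0,0,0,0]])

```text
time: 21.3
tool_pos: [565.3, -74.4, 179.9]
orientation: [-179.7, -0.0, 86.3]
force: [-0.1, -0.2, -1.6]
opening: -0.2
grasp_force: 0.0
```

Run:
```python
from h import *
wheel("w7")
```

```text
21.35 [565.1615985  -74.36795783 179.69215313]
[360.2 227.5] 19 [590.6 -58.8]
[351.9 234. ] 46 [586.  -62.1]
[240.7 239.2] 70 [526.1 -61.3]
[331. 240.] 81 [574.7 -64.8]
[301.6 243.1] 103 [558.7 -65.5]
[359.1 255.1] 18 [589.5 -74.3]
[284.9 259.4] 99 [548.9 -74.2]
[225.3 262.4] 26 [516.1 -73.9]
[350.8 263.2] 43 [584.8 -78.7]
[330.5 270.5] 80 [573.5 -82.3]
[268.9 274.3] 91 [539.3 -82.3]
```

Run:
```python
import cv2,numpy as np
f=lambda n:cv2.resize(cv2.imread(f"pics/{n}.png")[180:310,210:400],(570,300),interpolation=2)[:, :]
cv2.imwrite("pics/c7.png",np.vstack([f("w6"),f("w7")])[:600])
```

```text
(no output)
```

View pics/c7.png

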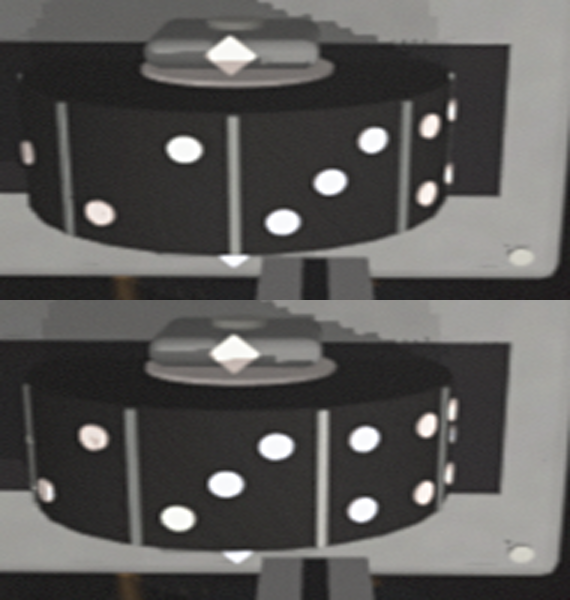

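Top half (after stroke 1): the rib between two and three is at the pointers, (233,120). Bottom half (after stroke 2): three dots are centred between the pointers, at (226,483). The lighter press in stroke 2 slipped. I press deeper and track angles on the cylinder.

```bash
cat >> h.py <<'E'
def ang(name,ax=548.,R=44.5):
    a=cv2.imread(f"pics/{name}.png");n,_,st,c=cv2.connectedComponentsWithStats((a.min(2)>150).astype(np.uint8))
    out=[]
    for i in range(1,n):
        if not(8<st[i,4]<130):continue
        p0=w_on_z(name,c[i],200.);p1=w_on_z(name,c[i],100.);d=p1-p0
        A=d[0]**2+d[2]**2;f=(p0[0]-ax,p0[2]-72);B=2*(f[0]*d[0]+f[1]*d[2]);C=f[0]**2+f[1]**2-R*R;D=B*B-4*A*C
        if D<0:continue
        q=p0+d*(-B-D**.5)/2/A
        if abs(q[1]+74)<18: out.append((round(float(np.degrees(np.arctan2(q[0]-ax,q[2]-72))),1),round(float(q[1])),int(st[i,4])))
    print(name,sorted(out))
E
python3 - <<'E'
from h import *
wshot("w8")
for n in("w5","w6","w7","w8"):ang(n)
E
```

```text
w5 [(-66.1, -79, 17), (-60.5, -60, 19), (-52.6, -80, 25), (-51.5, -71, 23), (-49.4, -61, 27), (-18.6, -72, 62), (4.1, -76, 60), (14.7, -84, 68), (40.8, -67, 54), (62.8, -86, 28)]
w6 [(-60.1, -70, 12), (-31.1, -81, 70), (-6.3, -64, 102), (4.3, -71, 92), (14.7, -84, 97), (27.3, -75, 90), (40.4, -67, 81), (61.7, -86, 45), (66.0, -69, 46)]
w7 [(-55.0, -80, 26), (-31.0, -63, 70), (-11.1, -82, 91), (1.4, -74, 99), (13.9, -65, 103), (35.1, -85, 80), (37.1, -67, 81), (59.0, -86, 43), (63.1, -69, 46)]
w8 [(-55.0, -80, 26), (-31.0, -63, 69), (-11.2, -82, 90), (1.4, -74, 101), (14.0, -65, 101), (35.1, -85, 76), (37.1, -67, 87), (59.6, -86, 46), (63.8, -69, 48)]
```

>>> jog_arm(series=[[0,0,-3,0],[0,0,-2.5,0],[0,0,-0.7,0],[0,0,-0.7,0],[0,0,0,0],[0,0,0,0]])

```text
time: 22.15
tool_pos: [567.9, -75.0, 114.4]
orientation: [179.9, 0.0, 86.3]
force: [-1.3, 0.6, 4.4]
opening: -0.1
grasp_force: 1.8
```

>>> jog_arm(series=[[0,0,-0.5,0],[0,0,0,0]])

```text
time: 22.4
tool_pos: [568.3, -75.1, 109.7]
orientation: [179.8, 0.0, 86.3]
force: [-2.1, 0.2, 7.6]
opening: -0.3
grasp_force: 3.2
```

>>> jog_arm(series=[[-0.5,0,0,0],[-0.5,0,0,0],[-0.5,0,0,0],[-0.5,0,0,0],[-0.5,0,0,0],[-0.5,0,0,0],[-0.5,0,0,0],[-0.5,0,0,0],[0,0,0,0]])

```text
time: 23.52
tool_pos: [529.8, -74.3, 110.6]
orientation: [179.5, -0.1, 86.2]
force: [1.2, 4.8, 6.4]
opening: -0.4
grasp_force: 3.2
```

>>> jog_arm(series=[[0,0,1,0],[0,0,2,0],[2,0,2,0],[2,0,2,0],[0,0,0,0],[0,0,0,0]])

```text
time: 24.28
tool_pos: [566.0, -74.7, 176.6]
orientation: [-179.9, -0.0, 86.3]
force: [0.1, 0.6, -0.2]
opening: 0.1
grasp_force: 0.0
```

Run:
```python
from h import *
wshot("w9");ang("w9");print(r.state()["time"])
```

```text
w9 [(-55.8, -80, 30), (-43.5, -71, 52), (-31.2, -63, 70), (-11.4, -82, 92), (-9.6, -64, 103), (12.1, -83, 97), (13.8, -65, 105), (34.8, -85, 79), (37.0, -67, 87), (48.3, -77, 67), (59.0, -86, 47), (63.1, -69, 48)]
24.325
```

Four is on top and clicked. Two more strokes.

>>> jog_arm(series=[[0,0,-3,0],[0,0,-2.5,0],[0,0,-0.7,0],[0,0,-0.6,0],[0,0,-0.4,0],[0,0,0,0]])

```text
time: 25.08
tool_pos: [566.3, -74.5, 107.5]
orientation: [-179.8, -0.0, 86.3]
force: [-5.7, 1.4, 9.6]
opening: -0.4
grasp_force: 3.9
```

>>> jog_arm(series=[[-0.5,0,0,0],[-0.5,0,0,0],[-0.5,0,0,0],[-0.5,0,0,0],[-0.5,0,0,0],[-0.5,0,0,0],[-0.5,0,0,0],[-0.5,0,0,0],[0,0,0,0]])

```text
time: 26.2
tool_pos: [528.5, -73.4, 108.6]
orientation: [179.8, -0.2, 86.2]
force: [0.4, 5.8, 8.1]
opening: 0.3
grasp_force: 3.8
```

>>> jog_arm(series=[[0,0,1,0],[0,0,2,0],[2,0,2,0],[2,0,2,0],[0,0,0,0],[0,0,0,0]])

```text
time: 26.95
tool_pos: [565.9, -74.7, 174.7]
orientation: [-179.9, -0.0, 86.3]
force: [-1.0, -0.1, -0.5]
opening: 0.1
grasp_force: 0.0
```

Run:
```python
from h import *
wshot("w10");ang("w10");print(r.state()["time"])
```

```text
w10 [(-55.8, -80, 28), (-51.4, -61, 33), (-33.6, -81, 70), (-31.4, -63, 73), (-11.3, -82, 96), (-9.7, -64, 101), (1.0, -74, 105), (12.1, -83, 99), (13.7, -65, 108), (24.4, -75, 121), (34.7, -85, 80), (36.7, -67, 89), (46.9, -85, 64), (49.3, -68, 71), (59.0, -86, 48), (63.1, -68, 53)]
27.0
```

Five is on top. One last stroke.

>>> jog_arm(series=[[0,0,-3,0],[0,0,-2.5,0],[0,0,-0.6,0],[0,0,-0.5,0],[0,0,-0.2,0],[0,0,0,0]])

```text
time: 27.75
tool_pos: [566.6, -74.7, 109.6]
orientation: [-179.9, -0.0, 86.3]
force: [-4.1, 1.1, 7.5]
opening: 0.0
grasp_force: 3.3
```

>>> jog_arm(series=[[-0.5,0,0,0],[-0.5,0,0,0],[-0.5,0,0,0],[-0.5,0,0,0],[-0.5,0,0,0],[-0.5,0,0,0],[-0.5,0,0,0],[-0.5,0,0,0],[0,0,0,0]])

```text
time: 28.88
tool_pos: [530.1, -75.8, 111.4]
orientation: [179.5, 0.1, 86.3]
force: [1.9, -0.5, 5.7]
opening: 0.1
grasp_force: 2.7
```

>>> jog_arm(series=[[0,0,1,0],[0,0,2,0],[2,0,2,0],[2,0,2,0],[0,0,0,0],[0,0,0,0]])

```text
time: 29.62
tool_pos: [565.6, -74.4, 176.5]
orientation: [-179.8, -0.0, 86.3]
force: [-0.1, 0.9, -0.2]
opening: -0.1
grasp_force: 0.0
```

Run:
```python
from h import *
a=wshot("w11")[:,:,::-1];ang("w11");print(r.state()["time"])
b=camera("scene")[:,:,::-1]
cv2.imwrite("pics/c11.png",np.hstack([cv2.resize(a[150:330,210:410],(400,360)),cv2.resize(b[160:310,170:330],(384,360),interpolation=2)]))
```

```text
w11 [(-55.4, -80, 32), (-51.4, -61, 31), (-33.3, -81, 68), (-31.1, -63, 73), (-11.3, -82, 93), (-9.5, -64, 101), (1.3, -74, 104), (12.2, -83, 96), (13.8, -65, 104), (34.9, -85, 77), (36.8, -67, 83), (46.9, -85, 67), (49.5, -68, 67), (59.0, -86, 47), (63.1, -68, 50)]
29.675
```

View pics/c11.png

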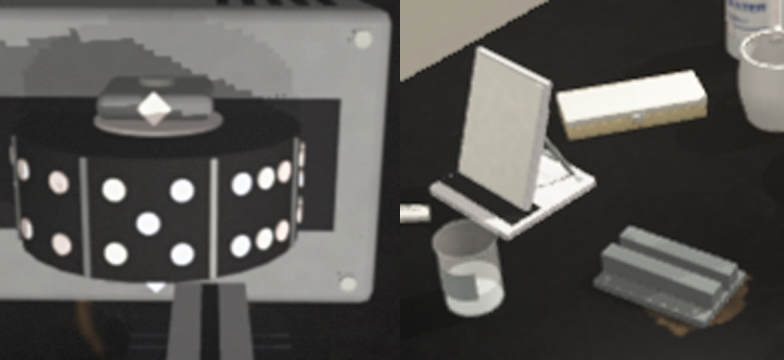

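Five is still on top at (148,223); that stroke slipped. The panel is leaning well. I repeat with a deeper press; I've used my 10 views, so from here I track by dot angles.

>>> jog_arm(series=[[0,0,-3,0],[0,0,-2.5,0],[0,0,-0.7,0],[0,0,-0.5,0],[0,0,-0.3,0],[0,0,0,0]])

```text
time: 30.48
tool_pos: [566.7, -74.6, 109.6]
orientation: [-179.9, -0.0, 86.3]
force: [-4.2, 1.8, 8.4]
opening: 0.2
grasp_force: 3.2
```

>>> jog_arm(series=[[-0.5,0,0,0],[-0.5,0,0,0],[-0.5,0,0,0],[-0.5,0,0,0],[-0.5,0,0,0],[-0.5,0,0,0],[-0.5,0,0,0],[-0.5,0,0,0],[0,0,0,0]])

```text
time: 31.6
tool_pos: [530.6, -76.0, 111.8]
orientation: [179.4, 0.1, 86.3]
force: [2.1, 0.2, 5.8]
opening: 0.1
grasp_force: 2.7
```

>>> jog_arm(series=[[0,0,1,0],[0,0,2,0],[2,0,2,0],[2,0,2,0],[0,0,0,0],[0,0,0,0]])

```text
time: 32.35
tool_pos: [565.7, -74.5, 176.6]
orientation: [-179.8, -0.0, 86.3]
force: [1.0, 0.3, -0.3]
opening: -0.4
grasp_force: 0.0
```

Run:
```python
from h import *
wshot("w12");ang("w12");print(r.state()["time"])
```

```text
w12 [(-55.4, -80, 32), (-51.0, -61, 31), (-33.5, -81, 69), (-31.3, -63, 69), (-11.2, -82, 95), (-9.6, -64, 101), (1.4, -74, 104), (12.1, -83, 97), (13.8, -65, 103), (34.9, -85, 80), (37.0, -67, 86), (46.9, -85, 66), (49.5, -68, 67), (59.3, -86, 47), (63.1, -69, 50)]
32.4
```

>>> jog_arm(series=[[0,0,-3,0],[0,0,-2.5,0],[0,0,-0.7,0],[0,0,-0.6,0],[0,0,-0.5,0],[0,0,0,0]])

```text
time: 33.15
tool_pos: [566.3, -74.4, 106.6]
orientation: [-179.8, -0.0, 86.3]
force: [-6.1, 1.7, 10.3]
opening: 0.0
grasp_force: 4.1
```

>>> jog_arm(series=[[-0.5,0,0,0],[-0.5,0,0,0],[-0.5,0,0,0],[-0.5,0,0,0],[-0.5,0,0,0],[-0.5,0,0,0],[-0.5,0,0,0],[-0.5,0,0,0],[0,0,0,0]])

```text
time: 34.28
tool_pos: [528.6, -73.3, 107.7]
orientation: [179.8, -0.2, 86.2]
force: [-0.1, 6.5, 9.1]
opening: 0.3
grasp_force: 4.1
```

>>> jog_arm(series=[[0,0,1,0],[0,0,2,0],[2,0,2,0],[2,0,2,0],[0,0,0,0],[0,0,0,0]])

```text
time: 35.02
tool_pos: [565.9, -74.6, 173.7]
orientation: [-179.9, -0.0, 86.3]
force: [-0.6, 0.6, -0.7]
opening: -0.3
grasp_force: 0.0
```

Run:
```python
from h import *
wshot("w13");ang("w13");print(r.state()["time"])
```

```text
w13 [(-55.8, -80, 26), (-51.4, -61, 29), (-43.2, -71, 54), (-33.4, -81, 70), (-31.2, -63, 75), (-11.3, -82, 98), (-9.6, -64, 101), (0.4, -83, 103), (2.0, -65, 108), (12.1, -83, 101), (13.8, -65, 107), (24.4, -75, 121), (34.8, -85, 85), (36.8, -67, 87), (46.9, -85, 67), (48.1, -77, 69), (49.5, -68, 72), (59.3, -86, 48), (63.1, -69, 50)]
35.075
```

Six dots (pairs at −10°, 1° and 13°) are on top, with five in front and seven behind. Handing in.

```bash
python3 -c "
from plant import workorder
print(workorder.job_done())"
```

```text
the job is handed in; nothing more can be done
None
```

The job is handed in at about 35 s: the panel leans on the rack with its foot on the strip and its back against both arms, and the wheel is clicked at six dots; the interface gave no verdict back.

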